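Fit the lamp collars and hold a celadon glass cell in the colour reader's light path

ROBOT

A 7-joint arm with a two-finger parallel gripper is mounted at the origin on the work surface; the furniture and walls round the work are solid. World frame = base frame: x ahead of the robot, y to its left, z up, the work surface at z = 0. Lengths are in m, angles in rad, forces in N, time in s.
With the tool pointing down it reaches from about 0.4 to 0.875 m from the base axis. Payload 19.3 kg.
Tool frame: the origin (TCP) lies on the centre line of the jaws, within the pads' length; the fingertips stand 14 mm ahead of it and the grasp point (between the pads) lies 5 mm behind it (bot.tip_extent is the distance from the TCP to the fingertips, in m); z points along the fingers, y is the line along which they close (so a half turn about z gives the same grasp; the last joint's range is limited). The gripper opens to 85 mm and grips with 20 to 120 N. Pads are 22 mm wide; open, the fingers measure 114 mm over their backs; the gripper's body (76 mm by 85 mm) begins 54 mm behind the grasp point. The pads swing forward as they close: fully open they stand 13 mm farther back than shut.
Start: joints at [1.196, 0.521, -0.036, 1.599, 0.021, 1.021, -0.113], TCP at [0.188, -0.596, 0.245] pointing down, gripper open.
Joint ranges: [-2.91, 2.91], [-0.3, 2.13], [-1.5, 1.42], [0.17, 2.43], [-1.26, 4.41], [0.16, 1.93], [-2.52, 2.52]. Speed limits (rad/s): [1.89, 1.89, 2.39, 2.39, 3.01, 3.01, 3.01].

INTERFACE

Orientations are given as [roll, pitch, yaw] about the fixed x, y, z axes, in that order (R = Rz(yaw) Ry(pitch) Rx(roll)).
In Python, from workcell import monitor, grab_frame, camera_model, bot gives the robot as it stands.
- The arm moves only by the tool move_arm, never from a script. Its argument "moves" is a list of rows, each a list of 4 numbers: the shift along the world's x, y, z in mm, then the turn about the world's z in rad. A call has 1 to 12 rows; each row is the pose to reach, as a shift and turn from the pose commanded when the call began; what a row does not reach only later rows make up. A row lasts 1/8 s, in which the tool goes at most 62.5 mm and 10.7 degrees, less where a joint would pass 70% of its speed; a pose out of reach is approached as far as the arm can. A call with a gripper value outside its range is refused whole. "gripper" is the opening, from 0 (shut) to 1 (fully open), set as the call begins (left out, the last holds). The fingers move at their own pace and stop on an object; "newtons" is the grip in N (left out, the last holds). Time passes only in rows, so rows that repeat a pose let the fingers close. It gives the time, the measured TCP pose, the force, the opening and the grip force at its end, in the units of the state.
- monitor.observe(): the state, without advancing time (a new reading comes with each control period).
- grab_frame(name): name is "scene" or "top" or "wrist"; returns the picture (384x512x3 uint8, blue, green, red); there is no depth.
- camera_model(name): a dict with "vfov" (degrees; the focal length in pixels is half the picture's height over the tangent of half this angle, whatever the lens; pixels are square), "cx", "cy" (the principal point, pixels), "R" (3x3) and "t" (3): a world point X has camera coordinates R X + t; the wrist camera has in their place "T_tool_cam" (4x4, takes a point from camera to tool coordinates, whose origin is the TCP and whose axes are the flange's). Camera axes: x right, y down, z forward; pixel columns grow to the right and rows downward; lengths in m; the calibration is good to about 2 mm. A picture is of the moment at which its call begins: read the wrist's pose just before it. camera_model takes no time and is no camera call.
- bot.job_done(): hands the job in; it is judged then, once.
The state is a dict: "clock": time; "qpos": joint angles; "qd": joint speeds; "joint_efforts": joint torques, N m; "position": TCP position; "tool_rot": TCP orientation; "force": force on the tool from outside, world axes, zero at the start; "moment": the same for the moment, N m; "grip_width": finger opening in m; "finger_force": force on a finger pad.
Only numpy, scipy, OpenCV 4.12 (cv2) and the standard library are available. Lean on these libraries where they do the work, as an engineer would, in place of code of your own. Each camera call takes 0.05 s, during which the arm holds its last target. There are 200 camera calls.

TASK

Check the green celadon glass in the colour reader: first slip the black shield collar and then, on top of it, the green filter collar over the reader's lamp post, each fully home and let go. Then take the green cell from the wooden rack by its two white frosted walls only, never touching its clear faces, stand it upright in the pocket of the spring gate with its clear faces square to the light path, push the gate fully down with it, and finish while still gripping it and holding it down there. Leave the amber cell, the brown cup and the white bowl alone.

Things in the scene. Friction and masses are not known exactly. Their poses are not given: they have to be found in the camera images.
- reader: grey bench colour reader, fixed to the worktop, base 160 x 96 x 12 mm; the origin is on the worktop right under the middle of the spring gate. Its own +x runs along the light path from the sensor head (block 64 mm wide, 62 mm high, from x = -67 to -21 mm) through the gate to the lamp post (at x = +60 mm); its z is up. Two 6 mm guide rods, 54 mm high, flank the gate at y = +-26 mm
- post_foot (a point): foot of the lamp post, on its axis at the top of the reader's base (z = 12 mm over the worktop). The aluminium post is 20 mm in diameter, rises 56 mm above this point (to z = 68 mm), has a tapered tip over its last 7 mm and a pale light band; the two collars belong on it. Axes as the reader's
- light_path (a point): the point where the light path crosses the gate's axis, 48 mm over the worktop; light runs along the reader's x
- gate (a joint): the black spring gate, sliding vertically: 0 = up (shutter covers the sensor), 0.026 m = fully down on its stop (shutter open). Its spring pushes up with about 3 N at the top and 7 N fully down, and lifts it again as soon as it is let go
- gate_floor (a point): middle of the floor of the pocket in the gate (moves with it; 46 mm over the worktop when up, 20 mm when fully down). The pocket is open at the top, 12 mm deep, 23 mm along x by 31 mm along y, with flared lips; axes as the reader's. The foot of a cell fits it with 1.5 mm play each side, frosted walls towards +-y
- shield_collar: black ring, outer diameter 40 mm, bore 23 mm, 20 mm high, 60 g, lying flat on the worktop; origin at the centre of its underside, z along the bore. Home: underside on the reader's base
- filter_collar: translucent green ring with thin aluminium bezels at both ends, outer diameter 40 mm, bore 23 mm, 32 mm high, 60 g, lying flat on the worktop; origin at the centre of its underside, z along the bore. Home: underside on top of the shield collar, 20 mm above post_foot
- cell_rack: brown wooden rack, 150 x 64 x 30 mm, fixed; origin at the centre of its underside, long side along its x. Two pockets 20 mm deep (floor 10 mm above the worktop), 23 x 31 mm, at x = -35 and +35 mm hold one cell each
- celadon_cell: green sample cell standing in either rack pocket, 20 mm (x) by 28 mm (y), 90 mm high, 120 g; origin at the centre of its underside, z up. Its white frosted walls (4 mm thick, full height) are the faces at y = +-14 mm: grip these, 28 mm apart, some 70 mm above the foot so that the fingers clear rack and reader. The clear green faces at x = +-10 mm must not be touched
- amber_cell: amber sample cell of the same shape and size in the other pocket of the rack: leave it
- brown_cup: brown cup, 63 mm wide, 60 mm high; origin at the centre of its underside: leave it
- white_bowl: small white bowl, 71 mm wide, 44 mm high; origin at the centre of its underside: leave it
There are look-alikes about, which are no part of the job. There is more than one size of the shield_collar; the job needs the larger.

How it is judged:
By the outcome, as a careful person would: the job done as asked, in the order asked, and still so for the second after the job is handed in, while the arm keeps its last pose, push and grip.
It also fails if it takes over 62 s, if anything falls off the work surface, if the arm or the gripper's body presses on something with over 40 N, if the wrist force passes 120 N, or if a joint passes its speed limit or range.

## Working session

There is one attempt and no reset: what is moved stays moved. The work goes in short steps, Python scripts to look and compute and a tool call to move; the robot and the scene stay as the last step left them, time stands still between calls to the robot, and variables do not carry over. Pictures are saved under pics/ and viewed, at most 10 in all, crops included, and the job is handed in when it is done.

Besides the shell and the picture viewer there is one more tool, called after "Emit:" by a JSON object that holds its "name" and its "arguments". move_arm: Moves the arm, as the interface text tells. Its arguments: {"type":"object","properties":{"moves":{"type":"array","items":{"type":"array","items":{"type":"number"}}},"gripper":{"type":"number"},"newtons":{"type":"number"}},"required":["moves"]}

```bash
ls; mkdir -p pics
cat > h.py <<'E'
import numpy as np,cv2
from workcell import monitor,grab_frame,camera_model,bot
def ray(name,uv,pose=None):
    c=camera_model(name);f=192/np.tan(np.radians(c['vfov'])/2)
    d=np.array([(uv[0]-c['cx'])/f,(uv[1]-c['cy'])/f,1])
    R=np.array(c['R']);t=np.array(c['t']);return -R.T@t,R.T@d
def onz(name,uv,z):
    o,d=ray(name,uv);return o+d*(z-o[2])/d[2]
def proj(name,X):
    c=camera_model(name);f=192/np.tan(np.radians(c['vfov'])/2)
    p=np.array(c['R'])@np.array(X)+np.array(c['t']);return p[:2]/p[2]*f+[c['cx'],c['cy']]
E
python3 - <<'E'
from h import *
a=grab_frame('scene');b=grab_frame('top')
cv2.imwrite('pics/scene.png',a);cv2.imwrite('pics/top.png',b)
for n in('scene','top','wrist'):
    print(n,camera_model(n))
print(monitor.observe())
E
```

```text
pics
scene {'vfov': 51.65682733170316, 'cx': 254.91291028646933, 'cy': 196.28944484257997, 'R': array([[-0.73270417, -0.68052706,  0.00524539],
       [-0.47296417,  0.50365484, -0.72293616],
       [ 0.48933576, -0.53217922, -0.69089492]]), 't': array([0.30064839, 0.35414735, 0.63439577])}
top {'vfov': 50.2492784484477, 'cx': 258.74568744604005, 'cy': 190.30921536917555, 'R': array([[ 0.00980901, -0.99990905,  0.00925594],
       [-0.99663495, -0.01052937, -0.08128901],
       [ 0.08137907, -0.00842743, -0.99664759]]), 't': array([-0.11678336,  0.52426868,  1.05284529])}
wrist {'vfov': 66.8274527739347, 'cx': 255.41190074958243, 'cy': 189.59042574532555, 'T_tool_cam': array([[ 2.21826377e-04, -9.47330676e-01, -3.20256992e-01,
         8.17747636e-02],
       [ 9.99999931e-01,  3.05333829e-04, -2.10536358e-04,
        -1.06105691e-03],
       [ 2.97232844e-04, -3.20256923e-01,  9.47330679e-01,
        -1.28978662e-01],
       [ 0.00000000e+00,  0.00000000e+00,  0.00000000e+00,
         1.00000000e+00]])}
{'clock': 0.1, 'qpos': array([ 1.19579608,  0.52196905, -0.03634181,  1.59991349,  0.0211967 ,
        1.02106847, -0.1127669 ]), 'qd': array([ 0.00112691, -0.00134584, -0.00249971, -0.00128727,  0.00087945,
       -0.00104886,  0.00178649]), 'joint_efforts': array([ 5.92829398e-03, -9.28489780e+01,  1.98518112e+00, -3.70534337e+01,
        1.82453881e-02,  5.25400348e-03,  9.55581709e-05]), 'position': array([ 0.18746543, -0.59594853,  0.24478741]), 'tool_rot': array([-3.14062060e+00,  5.57176100e-05,  3.04832459e-01]), 'force': array([-0.21724204,  0.30149593,  0.23236316]), 'moment': array([-0.03213803, -0.02827635,  0.01278142]), 'finger_force': 0.0, 'grip_width': 0.08558041752419279}
```

View pics/scene.png

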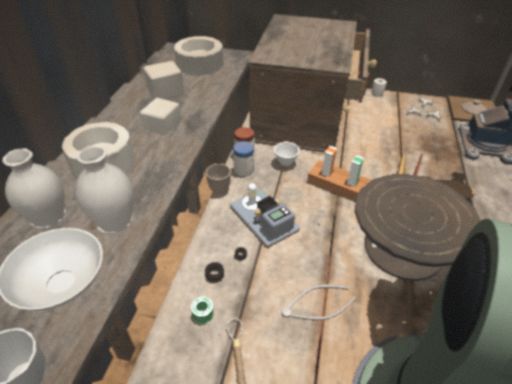

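View pics/top.png

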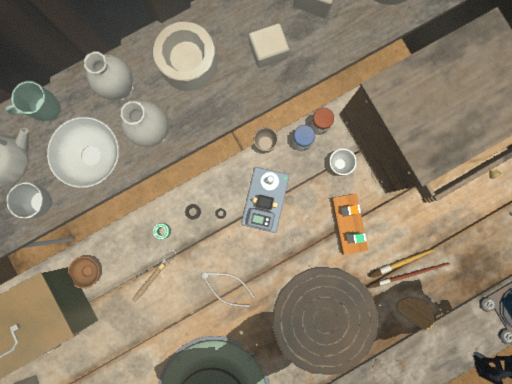

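The top view shows the reader at (265,200) with its post at (269,181) and its sensor head at (258,218). The black rings are at (193,212), larger, and (221,213), smaller. The green ring is at (161,231). The rack is at (350,224) with amber at (349,210) and green at (358,239). The look-alikes are the small black ring for the shield and the amber cell for the green one. Next I'll measure these and check a close crop.

Run:
```python
from h import *
b=cv2.imread('pics/top.png');a=cv2.imread('pics/scene.png')
t=cv2.resize(b[155:265,145:385],None,fx=3.3,fy=3.3,interpolation=cv2.INTER_CUBIC);cv2.imwrite('pics/c1.png',t[:600])
hsv=cv2.cvtColor(b,cv2.COLOR_BGR2HSV)
def blob(mask,x0,y0,x1,y1,z,nm):
    m=np.zeros_like(mask);m[y0:y1,x0:x1]=mask[y0:y1,x0:x1]
    cs,_=cv2.findContours(m,cv2.RETR_EXTERNAL,cv2.CHAIN_APPROX_NONE);c=max(cs,key=cv2.contourArea)
    r=cv2.minAreaRect(c);print(nm,np.round(r[0],1),np.round(r[1],1),round(r[2]),onz('top',r[0],z).round(4),'mm/px',1000*np.linalg.norm(onz('top',r[0],z)-onz('top',(r[0][0]+1,r[0][1]),z)))
    return cv2.boxPoints(r)
dark=(hsv[...,2]<70).astype('u1')*255
blob(dark,180,200,205,224,.015,'big');blob(dark,213,205,230,221,.01,'small')
g=((hsv[...,0]>60)&(hsv[...,0]<90)&(hsv[...,1]>60)).astype('u1')*255
blob(g,145,215,180,245,.025,'filter')
blob(g,345,228,372,250,.1,'cel')
r=((hsv[...,0]<16)&(hsv[...,1]>165)).astype('u1')*255
p=blob(r,325,188,375,260,.03,'rack')
for q in p: print(onz('top',q,.03).round(4))
gr=((hsv[...,0]>100)&(hsv[...,0]<130)&(hsv[...,1]>40)&(hsv[...,2]<190)).astype('u1')*255
p=blob(gr,236,160,295,238,.012,'reader')
for q in p: print(q,onz('top',q,.012).round(4))
```

```text
Traceback (most recent call last):
ValueError: max() iterable argument is empty
```

View pics/c1.png

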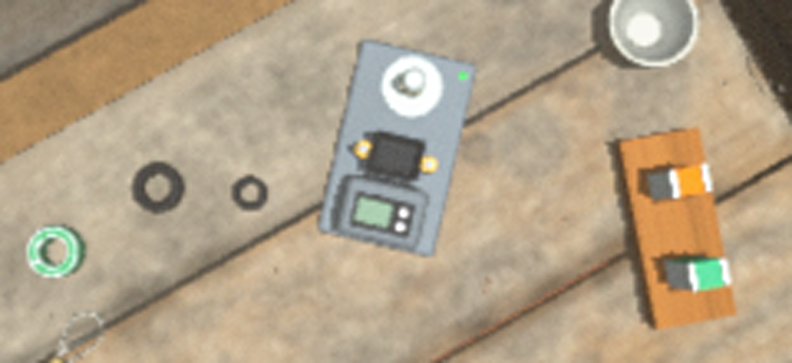

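The crop shows the post on its white disc at crop (410,85), the gate with gold rods at (362,148) and (429,163), the big black ring at (158,187), the small one at (250,192), the green filter ring at (54,252), the amber cell at (690,180) and the green cell at (710,273). I choose the larger ring on the left and the green cell in the pocket nearer the robot.

Run:
```python
from h import *
b=cv2.imread('pics/top.png')
hsv=cv2.cvtColor(b,cv2.COLOR_BGR2HSV)
def blob(mask,x0,y0,x1,y1,z,nm):
    m=np.zeros_like(mask);m[y0:y1,x0:x1]=mask[y0:y1,x0:x1]
    cs,_=cv2.findContours(m,cv2.RETR_EXTERNAL,cv2.CHAIN_APPROX_NONE)
    if not cs: print(nm,'none');return []
    c=max(cs,key=cv2.contourArea)
    r=cv2.minAreaRect(c);s=1000*np.linalg.norm(onz('top',r[0],z)-onz('top',(r[0][0]+1,r[0][1]),z))
    print(nm,np.round(r[0],1),'size mm',np.round((np.array(r[1])+1)*s,1),round(r[2]),onz('top',r[0],z).round(4))
    return [onz('top',q,z).round(4) for q in cv2.boxPoints(r)]
dark=(hsv[...,2]<100).astype('u1')*255
blob(dark,180,200,205,224,.012,'big');blob(dark,211,203,230,221,.01,'small')
g=((hsv[...,0]>60)&(hsv[...,0]<90)&(hsv[...,1]>60)).astype('u1')*255
blob(g,145,215,180,245,.025,'filter')
blob(g,345,228,372,250,.09,'cel')
r=((hsv[...,0]<16)&(hsv[...,1]>150)).astype('u1')*255
for q in blob(r,325,188,375,260,.03,'rack'):print(q)
gr=((hsv[...,0]>95)&(hsv[...,0]<130)&(hsv[...,1]>35)&(hsv[...,2]<210)).astype('u1')*255
for q in blob(gr,236,160,295,238,.012,'reader'):print(q)
# disc & rods from crop coords
C=lambda u,v:(145+(u+.5)/3.3-.5,155+(v+.5)/3.3-.5)
print('disc',onz('top',C(411,85),.013),'tip',onz('top',C(414,76),.068))
r1=onz('top',C(362,148),.066);r2=onz('top',C(429,163),.066);print('rods',r1,r2,np.linalg.norm(r1-r2),(r1+r2)/2)
print('display c',onz('top',C(383,215),.062))
```

```text
big [192.8 211.4] size mm [40.3 37.9] 27 [0.4687 0.0616 0.012 ]
small [220.5 213. ] size mm [23.7 26.4] 90 [ 0.4652 -0.0112  0.01  ]
filter [161.5 230.5] size mm [36.2 41.4] 90 [0.418  0.1395 0.025 ]
cel [358.  237.5] size mm [24.5 26.9] 90 [ 0.4069 -0.3542  0.09  ]
rack [349.5 223.6] size mm [150.9  65.8] 79 [ 0.4407 -0.3476  0.03  ]
[ 0.5067 -0.3024  0.03  ]
[ 0.5198 -0.3648  0.03  ]
[ 0.3752 -0.3924  0.03  ]
[ 0.3625 -0.3306  0.03  ]
reader none
disc [ 0.55279712 -0.13897698  0.013     ] tip [ 0.55388051 -0.13935035  0.068     ]
rods [ 0.49854894 -0.10024526  0.066     ] [ 0.48764712 -0.15134159  0.066     ] 0.05224638045564731 [ 0.49309803 -0.12579342  0.066     ]
display c [ 0.44787491 -0.11676671  0.062     ]
```

The sizes agree: rods 52.2 mm apart (52 expected), rack 151x66, rings 40 mm. The reader yaw is about -0.212 and the rack yaw about 0.193. I'll move around the turntable first, then to the shield collar.

Emit:
{"name": "move_arm", "arguments": {"moves": [[25, 30, 5, 0], [52, 60, 10, 0], [80, 92, 15, 0], [108, 124, 15, -0.05], [136, 156, 15, -0.1], [164, 188, 15, -0.15], [192, 222, 15, -0.2], [222, 256, 15, -0.3], [232, 296, 15, -0.4], [242, 336, 15, -0.5], [250, 376, 15, -0.5], [256, 416, 15, -0.5]], "gripper": 0.75}}

```text
clock: 1.6
position: [0.4436, -0.1788, 0.2602]
tool_rot: [-3.142, 0.0, -0.195]
force: [1.2, -0.6, 0.3]
grip_width: 0.0642
finger_force: 0.0
```

Emit:
{"name": "move_arm", "arguments": {"moves": [[4, 40, 0, 0], [8, 80, 0, 0], [12, 120, 0, 0], [14, 160, 0, 0], [14, 200, -10, 0], [14, 225, -20, 0], [14, 235, -30, 0], [14, 235, -30, 0], [14, 235, -30, 0]]}}

```text
clock: 2.72
position: [0.4577, 0.0537, 0.2304]
tool_rot: [3.141, -0.0, -0.197]
force: [-0.4, -0.0, -0.4]
grip_width: 0.0641
finger_force: 0.0
```

```bash
cat >> h.py <<'E'
from scipy.spatial.transform import Rotation as Ro
def wgrab():
    s=monitor.observe();im=grab_frame('wrist');return s,im
def wz(s,uv,z):
    c=camera_model('wrist');f=192/np.tan(np.radians(c['vfov'])/2)
    T=np.eye(4);T[:3,:3]=Ro.from_euler('xyz',s['tool_rot']).as_matrix();T[:3,3]=s['position']
    M=T@np.array(c['T_tool_cam'])
    d=M[:3,:3]@np.array([(uv[0]-c['cx'])/f,(uv[1]-c['cy'])/f,1]);o=M[:3,3]
    return o+d*(z-o[2])/d[2]
def blobs(mask,amin=150):
    cs,_=cv2.findContours(mask.astype('u1')*255,cv2.RETR_EXTERNAL,cv2.CHAIN_APPROX_NONE)
    return [c for c in cs if cv2.contourArea(c)>amin]
E
python3 - <<'E'
from h import *
s,im=wgrab();cv2.imwrite('pics/w1.png',im)
hsv=cv2.cvtColor(im,cv2.COLOR_BGR2HSV)
for nm,m,z in(('dark',hsv[...,2]<85,.02),('green',(hsv[...,0]>60)&(hsv[...,0]<90)&(hsv[...,1]>60),.032)):
  for c in blobs(m):
    h=cv2.convexHull(c);(u,v),(a,b_),_=cv2.fitEllipse(h)
    p=wz(s,(u,v),z);w=np.linalg.norm(wz(s,(u+a/2,v),z)-wz(s,(u-a/2,v),z))
    print(nm,round(u),round(v),round(a),round(b_),p.round(4),round(w*1000,1))
E
```

```text
dark 283 317 15 38 [0.227  0.0603 0.02  ] 22.3
dark 222 247 17 24 [0.3554 0.1192 0.02  ] 21.8
dark 297 329 215 609 [0.2014 0.0436 0.02  ] 316.0
dark 244 225 37 44 [0.3803 0.0853 0.02  ] 47.5
dark 448 208 3 182 [ 0.3544 -0.1722  0.02  ] 4.2
dark 420 152 30 58 [ 0.4329 -0.1386  0.02  ] 35.1
dark 247 157 33 36 [0.4676 0.063  0.02  ] 39.3
dark 306 146 22 24 [ 0.4658 -0.0081  0.02  ] 26.0
dark 407 124 64 105 [ 0.4693 -0.1246  0.02  ] 73.7
dark 485 37 4 84 [ 0.5432 -0.2077  0.02  ] 4.6
dark 90 162 60 443 [0.4976 0.2475 0.02  ] 72.1
green 192 212 27 30 [0.4152 0.1412 0.032 ] 32.9
green 197 205 30 31 [0.4241 0.1336 0.032 ] 36.1
```

View pics/w1.png

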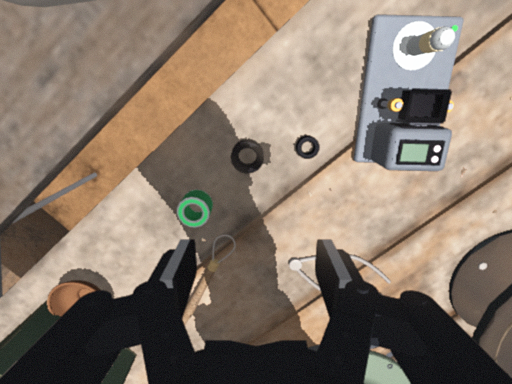

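The wrist view shows the big ring at (247,157) measuring 39 mm, the small one at (306,146), and the filter at (194,208). I'll descend on the big ring.

Emit:
{"name": "move_arm", "arguments": {"moves": [[10, 9, -40, 0], [10, 9, -80, 0], [10, 9, -120, 0], [10, 9, -155, 0], [10, 9, -180, 0], [10, 9, -198, 0], [10, 9, -208, 0], [10, 9, -214, 0], [10, 9, -215, 0], [10, 9, -215, 0]]}}

```text
clock: 4.03
position: [0.4678, 0.0638, 0.0157]
tool_rot: [-3.141, -0.001, -0.195]
force: [0.3, 0.1, -0.0]
grip_width: 0.064
finger_force: 0.0
```

Emit:
{"name": "move_arm", "arguments": {"moves": [[0, 0, 0, 0], [0, 0, 0, 0], [0, 0, 0, 0], [0, 0, 0, 0], [0, 0, 0, 0]], "gripper": 0.3, "newtons": 30}}

```text
clock: 4.65
position: [0.4677, 0.0638, 0.0158]
tool_rot: [-3.141, -0.001, -0.195]
force: [-1.8, -0.4, 10.2]
grip_width: 0.0389
finger_force: 28.8
```

```bash
python3 -c "
from h import *
print(bot.tip_extent)
s,im=wgrab();cv2.imwrite('pics/w2.png',im)"
```

```text
0.014
```

View pics/w2.png

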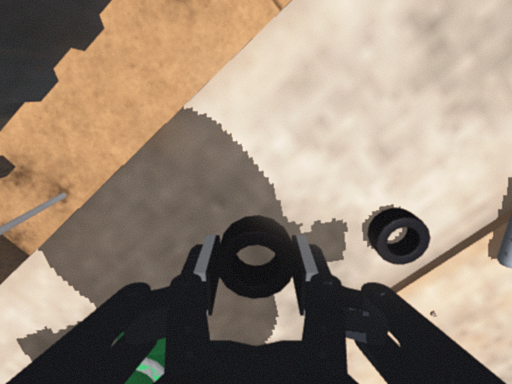

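The big ring is held between the fingers at (258,256), grip width 38.9 mm, and the small ring lies untouched at (398,236). I'll lift it and measure its offset in the grip.

Emit:
{"name": "move_arm", "arguments": {"moves": [[0, 0, 10, 0], [0, 0, 35, 0], [0, 0, 70, 0], [0, 0, 105, 0], [0, 0, 130, 0], [0, 0, 140, 0], [0, 0, 140, 0]]}}

```text
clock: 5.58
position: [0.4677, 0.0637, 0.1556]
tool_rot: [-3.141, -0.001, -0.195]
force: [-0.3, 0.2, -1.2]
grip_width: 0.039
finger_force: 30.5
```

Run:
```python
from h import *
s0=monitor.observe()
im2=cv2.imread('pics/w2.png')
s,im=wgrab();cv2.imwrite('pics/w3.png',im)
def T(s):
    return Ro.from_euler('xyz',s['tool_rot']).as_matrix()
for nm,i,ss,zt in(('lifted',im,s,s['position'][2]+.0042),):
    hsv=cv2.cvtColor(i,cv2.COLOR_BGR2HSV);
    # bore hole on top: bright/any region inside ring; use floodfill from bore centre
    m=(hsv[...,2]>60).astype('u1');n,l,st,ce=cv2.connectedComponentsWithStats(m[215:300,215:305])
    for k in range(1,n):
        if st[k][4]>80: print(st[k],ce[k]+[215,215])
print(s['position'],s['grip_width'])
for uv in((258,256),(258,255)):
    p=wz(s,uv,s['position'][2]+.0042);print(T(s).T@(p-s['position']))
c=im[190:330,170:350];cv2.imwrite('pics/c3.png',cv2.resize(c,None,fx=4,fy=4,interpolation=cv2.INTER_CUBIC))
```

```text
[   0    0   90   52 1112] [269.38309353 226.2544964 ]
[ 22  30  38  20 503] [255.46322068 254.56262425]
[  0  61  83  24 696] [257.95258621 292.86206897]
[0.46765627 0.06374386 0.15555261] 0.03901573166888259
[ 0.00476109  0.00065218 -0.00419631]
[ 0.00532118  0.00065046 -0.00419585]
```

View pics/c3.png

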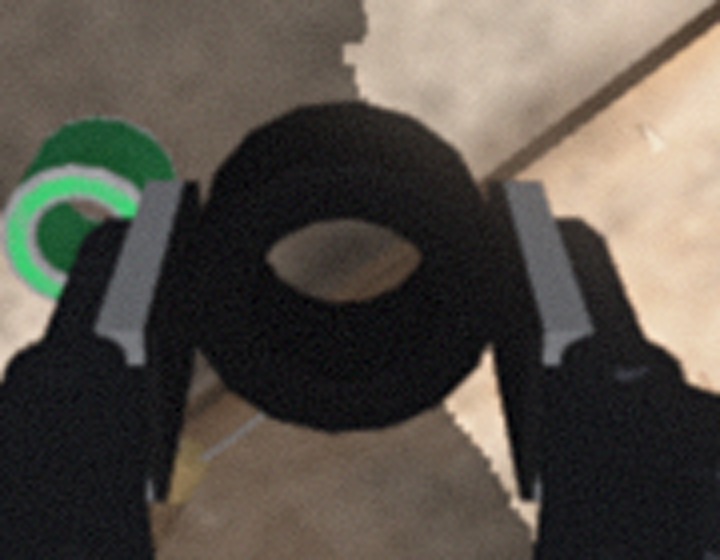

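The crop shows the ring level and square in the jaws. Its edges are at crop rows 100 (bottom-face front) and 430 (top-face back), and the bore spans rows 217 to 302.

Run:
```python
from h import *
s={'position':np.zeros(3),'tool_rot':np.array([np.pi,0,0])}
# tool frame horizontal, world z up; top at +4.2mm, bottom -15.8
for crop,z,off in(((345,430),.0042,20),((345,101),-.0158,-20),((345,217),.0042,-11.5),((345,302),-.0158,11.5)):
    p=wz(s,(170+(crop[0]+.5)/4-.5,190+(crop[1]+.5)/4-.5),z)*1000;print(p.round(2),'xc',round(p[0]+off,2))
```

```text
[-19.57   0.37   4.2 ] xc 0.43
[ 17.94   0.38 -15.8 ] xc -2.06
[11.46  0.39  4.2 ] xc -0.04
[-13.52   0.35 -15.8 ] xc -2.02
```

Emit:
{"name": "move_arm", "arguments": {"moves": [[3, -25, 20, 0], [8, -60, 40, -0.017], [13, -98, 45, -0.017], [18, -135, 45, -0.017], [23, -165, 45, -0.017], [26, -183, 45, -0.017], [27, -191, 45, -0.017], [27, -191, 45, -0.017], [27, -191, 45, -0.017]]}}

```text
clock: 6.75
position: [0.4945, -0.1262, 0.2002]
tool_rot: [-3.141, 0.0, -0.211]
force: [-0.2, -0.3, -0.3]
grip_width: 0.0384
finger_force: 30.5
```

Run:
```python
from h import *
s,im=wgrab();cv2.imwrite('pics/w4.png',im[:300])
print(s['position'],s['tool_rot'],s['grip_width'])
```

```text
[ 0.49451503 -0.12615983  0.20021451] [-3.14127911e+00  2.54211819e-04 -2.11028445e-01] 0.03836640951376069
```

View pics/w4.png

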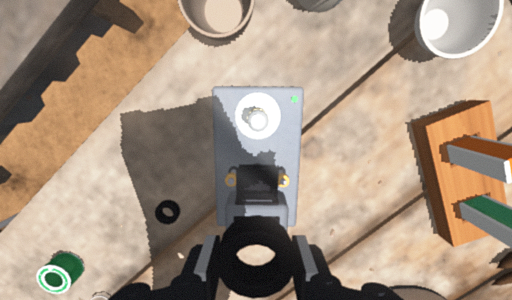

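The held ring is at (255,250), the post tip at (258,119), and the reader base edges are vertical in the image, so the yaw matches. Now for the post's exact position.

Run:
```python
from h import *
s=dict(position=np.array([0.49451503,-0.12615983,0.20021451]),tool_rot=np.array([-3.14127911,2.54e-4,-0.211028]))
im=cv2.imread('pics/w4.png');hsv=cv2.cvtColor(im,cv2.COLOR_BGR2HSV)
g=im.min(2)[90:145,228:290]
m=(g>200).astype('u1')
print('\n'.join(''.join('%4d'%v for v in r[::2]) for r in g[4:50:2]))
for z,uv in((.0125,(258,115.5)),(.068,(258.5,121)),(.066,(230,179)),(.066,(284.5,181))): print(z,wz(s,uv,z).round(4))
```

```text
209 207 210 205 203 204 199 198 198 206 228 255 255 255 255 255 255 255 255 249 216 204 209 212 208 205 210 210 210 208 209
 207 208 206 207 206 201 203 199 215 255 255 255 255 255 255 255 255 255 255 255 255 235 205 209 210 210 207 210 213 208 207
 202 206 208 207 203 202 199 232 255 255 255 255 255 255 255 255 255 255 255 255 255 255 251 209 206 209 208 208 207 208 204
 204 207 207 207 206 202 226 255 255 255 255 255 255 255 255 255 255 255 255 255 255 255 255 255 202 205 206 210 207 201 207
 201 204 204 207 208 217 255 255 255 255 255 255 255 255 255 255 255 255 255 255 255 255 255 255 230 203 203 206 204 204 203
 205 203 203 207 204 245 255 255 255 255 255 255 255 255 255 255 255 255 255 255 255 255 255 255 255 204 200 206 206 202 204
 205 202 207 207 217 255 255 255 255 255 255 238 235 165 255 255 255 255 255 255 255 255 255 255 255 241 203 205 208 206 202
 205 205 202 197 243 255 255 255 193 174 174 157 146 142 152 151 185 237 255 255 255 255 255 255 255 255 197 204 206 204 202
 205 204 204 201 255 255 255 231 172 178 171 156 135 178 188 193 199 184 243 255 255 255 255 255 255 
[... 1202 characters left out ...]
221 215 218 222 236 255 255 255 255 255 255 202 201 203 198 196 200 194
  92  92  99 101 142 203 205 253 255 255 255 254 255 255 255 255 255 255 255 255 255 255 255 208 199 200 199 199 198 199 197
  87  90  95  94 125 198 194 203 246 255 255 254 255 255 255 255 254 254 255 255 255 255 202 196 201 201 199 203 201 200 198
  92  91  91  90  95 188 198 197 194 221 255 255 255 255 255 255 255 255 255 255 234 204 198 203 200 199 202 197 201 199 198
  86  86  92  90  88 180 198 196 201 201 203 216 240 245 255 252 252 243 221 206 201 200 201 200 203 196 201 198 200 199 194
0.0125 [ 0.5497 -0.14    0.0125]
0.068 [ 0.5493 -0.14    0.068 ]
0.066 [ 0.5024 -0.1027  0.066 ]
0.066 [ 0.4897 -0.1526  0.066 ]
```

Post estimates: wrist (0.5495,-0.140), top (0.553,-0.139). I'll aim at (0.5515,-0.1385), inside the taper's capture range, and go by force.

Emit:
{"name": "move_arm", "arguments": {"moves": [[25, -5, -10, 0], [50, -11, -40, 0], [57, -12, -75, 0], [57, -12, -100, 0], [57, -12, -108, 0], [57, -12, -108, 0], [57, -12, -108, 0]]}}

```text
clock: 7.68
position: [0.5521, -0.1392, 0.0934]
tool_rot: [-3.142, -0.002, -0.212]
force: [-0.8, -0.2, -0.2]
grip_width: 0.0387
finger_force: 30.5
```

Run:
```python
from h import *
s,im=wgrab();a=grab_frame('scene')
print(s['position'],s['tool_rot'])
w=cv2.resize(im[130:330,155:355],(600,600),interpolation=cv2.INTER_CUBIC)
p=proj('scene',[.55,-.139,.07]).astype(int);print(p)
c=a[p[1]-35:p[1]+40,p[0]-12-13:p[0]+12+13]
cv2.imwrite('pics/c5.png',np.hstack([w,cv2.resize(c,(200,300),interpolation=cv2.INTER_CUBIC).repeat(1,0) if 0 else cv2.copyMakeBorder(cv2.resize(c,(200,300),interpolation=cv2.INTER_CUBIC),0,300,0,0,0)]))
```

```text
[ 0.55211053 -0.13918155  0.09341218] [-3.14150783e+00 -1.59309011e-03 -2.12162383e-01]
[251 184]
```

View pics/c5.png

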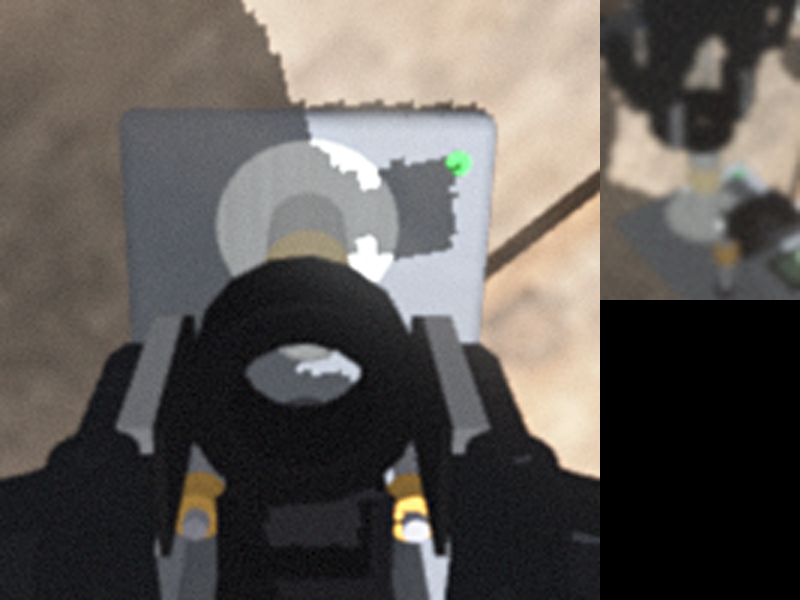

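The post's axis is at crop column 307 and the ring centre at 305, so they match sideways. The tip is just visible at the top of the bore at row 350.

Run:
```python
from h import *
s=dict(position=np.array([0.55211053,-0.13918155,0.09341218]),tool_rot=np.array([-3.1415,-.0016,-.2122]))
f=lambda u,v:(155+(u+.5)/3-.5,130+(v+.5)/3-.5)
R=Ro.from_euler('z',-.2122).as_matrix()
for n,q,z in(('disc c',(307,225),.0125),('disc L',(216,225),.0125),('disc R',(399,225),.0125),('disc top',(307,139),.0125),('tip -x edge',(307,358),.068),('base far',(307,107),.012),('base l',(124,150),.012),('base r',(494,150),.012),('bore top edge +x',(304,345),s['position'][2]+.0042),('bore low -x',(304,405),s['position'][2]-.0158),('outer -x',(304,480),s['position'][2]+.0042),('ring bottom +x',(304,258),s['position'][2]-.0158)):
    p=wz(s,f(*q),z);print(n,p.round(4),'rel TCP (reader axes mm)',(1000*R.T@(p-s['position'])).round(1))
```

```text
disc c [ 0.5502 -0.1394  0.0125] rel TCP (reader axes mm) [ -1.9  -0.6 -80.9]
disc L [ 0.5551 -0.1164  0.0125] rel TCP (reader axes mm) [ -1.9  22.9 -80.9]
disc R [ 0.5452 -0.1626  0.0125] rel TCP (reader axes mm) [ -1.8 -24.4 -80.9]
disc top [ 0.5727 -0.1442  0.0125] rel TCP (reader axes mm) [ 21.2  -0.6 -80.9]
tip -x edge [ 0.5437 -0.1377  0.068 ] rel TCP (reader axes mm) [ -8.6  -0.3 -25.4]
base far [ 0.5806 -0.1459  0.012 ] rel TCP (reader axes mm) [ 29.3  -0.5 -81.4]
base l [ 0.5795 -0.0986  0.012 ] rel TCP (reader axes mm) [ 18.2  45.5 -81.4]
base r [ 0.5599 -0.1895  0.012 ] rel TCP (reader axes mm) [ 18.2 -47.6 -81.4]
bore top edge +x [ 0.5629 -0.1412  0.0976] rel TCP (reader axes mm) [11.   0.3  4.2]
bore low -x [ 0.5393 -0.1361  0.0776] rel TCP (reader axes mm) [-13.2   0.3 -15.8]
outer -x [ 0.5375 -0.1357  0.0976] rel TCP (reader axes mm) [-15.    0.3   4.2]
ring bottom +x [ 0.5693 -0.1426  0.0776] rel TCP (reader axes mm) [ 17.5   0.3 -15.8]
```

The ring and post axes agree to about 1 mm. I'll descend slowly.

Emit:
{"name": "move_arm", "arguments": {"moves": [[0, -0.7, -5, 0], [0, -0.7, -10, 0], [0, -0.7, -15, 0], [0, -0.7, -20, 0], [0, -0.7, -25, 0]]}}

```text
clock: 8.4
position: [0.5515, -0.1398, 0.0669]
tool_rot: [-3.142, 0.0, -0.212]
force: [-0.0, -0.1, -0.9]
grip_width: 0.0389
finger_force: 30.5
```

Free so far and past the taper. Continuing to home.

Emit:
{"name": "move_arm", "arguments": {"moves": [[0, 0, -10, 0], [0, 0, -20, 0], [0, 0, -28, 0], [0, 0, -34, 0], [0, 0, -37, 0], [0, 0, -39, 0], [0, 0, -40, 0], [0, 0, -40, 0]]}}

```text
clock: 9.4
position: [0.5516, -0.1399, 0.0279]
tool_rot: [3.142, -0.0, -0.212]
force: [-3.1, 1.0, 8.8]
grip_width: 0.0386
finger_force: 31.3
```

Home: 8.8 N of contact at z 0.0279 (0.0278 expected). Releasing and lifting.

Emit:
{"name": "move_arm", "arguments": {"moves": [[0, 0, 0, 0], [0, 0, 0, 0], [0, 0, 0, 0], [0, 0, 0, 0], [0, 0, 20, 0], [0, 0, 50, 0], [0, 0, 90, 0], [0, 0, 130, 0], [-10, 25, 170, 0], [-25, 60, 180, 0], [-40, 95, 180, 0], [-55, 130, 180, 0]], "gripper": 0.75}}

```text
clock: 10.9
position: [0.496, -0.0089, 0.2089]
tool_rot: [-3.141, -0.002, -0.212]
force: [0.2, 0.3, 0.1]
grip_width: 0.064
finger_force: 0.0
```

Emit:
{"name": "move_arm", "arguments": {"moves": [[-14, 35, 0, 0], [-28, 70, 0, 0], [-42, 105, 0, 0], [-56, 135, 0, 0], [-65, 150, 0, 0], [-70, 154, 0, 0], [-70, 154, 0, 0], [-70, 154, 0, 0]]}}

```text
clock: 11.9
position: [0.4269, 0.1434, 0.2075]
tool_rot: [3.142, -0.0, -0.213]
force: [-0.2, -0.4, -0.3]
grip_width: 0.0641
finger_force: 0.0
```

Run:
```python
from h import *
s,im=wgrab();cv2.imwrite('pics/w6.png',im)
b=grab_frame('top');cv2.imwrite('pics/top2.png',b)
print(s['position'],s['tool_rot'])
hsv=cv2.cvtColor(im,cv2.COLOR_BGR2HSV)
m=((hsv[...,0]>50)&(hsv[...,0]<90)&(hsv[...,1]>60)).astype('u1')*255
m=cv2.morphologyEx(m,cv2.MORPH_CLOSE,np.ones((9,9)))
for c in blobs(m>0):
    x,y,w,h=cv2.boundingRect(c);u=x+w/2-.5
    print((x,y,w,h),'back top',wz(s,(u,y+h-1),.032).round(4),'front bottom',wz(s,(u,y),0).round(4),'mid',wz(s,(u,y+h/2),.02).round(4))
```

```text
[0.42692717 0.14335854 0.20752366] [ 3.14157468e+00 -4.14120872e-04 -2.13375337e-01]
(184, 349, 30, 35) back top [0.1389 0.2893 0.032 ] front bottom [0.1671 0.2875 0.    ] mid [0.1557 0.2868 0.02  ]
(99, 348, 48, 36) back top [0.1618 0.3951 0.032 ] front bottom [0.193  0.3981 0.    ] mid [0.1798 0.3938 0.02  ]
(264, 344, 37, 29) back top [0.1344 0.1692 0.032 ] front bottom [0.1502 0.1635 0.    ] mid [0.1452 0.1662 0.02  ]
(171, 260, 21, 45) back top [0.2757 0.2737 0.032 ] front bottom [0.3198 0.2684 0.    ] mid [0.2989 0.2697 0.02  ]
(244, 158, 32, 38) back top [0.3988 0.1455 0.032 ] front bottom [0.4328 0.1378 0.    ] mid [0.4157 0.1417 0.02  ]
```

View pics/w6.png

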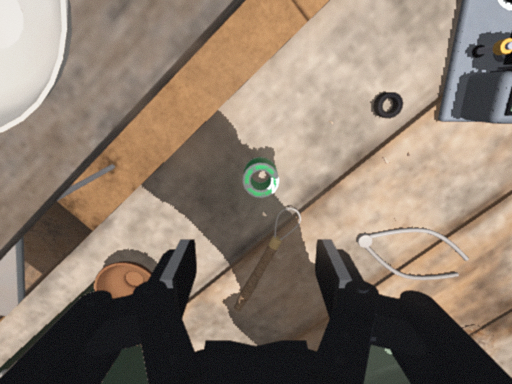

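The filter collar is at (261,177), giving a position of about (0.4165,0.140), and it stands clear of the wire tool. Descending on it.

Emit:
{"name": "move_arm", "arguments": {"moves": [[-5, -2, -30, 0], [-10, -3, -65, 0], [-10, -3, -100, 0], [-10, -3, -135, 0], [-10, -3, -160, 0], [-10, -3, -177, 0], [-10, -3, -184, 0], [-10, -3, -187, 0], [-10, -3, -187, 0]]}}

```text
clock: 13.12
position: [0.4168, 0.1411, 0.0206]
tool_rot: [-3.141, -0.0, -0.213]
force: [-0.0, -0.7, 0.7]
grip_width: 0.064
finger_force: 0.0
```

Emit:
{"name": "move_arm", "arguments": {"moves": [[0, 0, 0, 0], [0, 0, 0, 0], [0, 0, 0, 0], [0, 0, 0, 0], [0, 0, 0, 0]], "gripper": 0.3, "newtons": 30}}

```text
clock: 13.75
position: [0.4168, 0.1411, 0.0209]
tool_rot: [-3.141, -0.001, -0.212]
force: [-2.1, -0.8, 10.7]
grip_width: 0.0387
finger_force: 28.9
```

Emit:
{"name": "move_arm", "arguments": {"moves": [[0, 0, 10, 0], [0, 0, 40, 0], [0, 0, 80, 0], [0, 0, 115, 0], [15, -35, 140, 0], [29, -70, 150, 0], [44, -105, 150, 0], [58, -140, 150, 0], [73, -175, 150, 0], [88, -210, 150, 0], [100, -240, 150, 0], [110, -260, 150, 0]]}}

```text
clock: 15.25
position: [0.5266, -0.1205, 0.171]
tool_rot: [3.142, -0.0, -0.214]
force: [1.3, 0.5, 0.3]
grip_width: 0.0385
finger_force: 30.8
```

Emit:
{"name": "move_arm", "arguments": {"moves": [[12, -9, -20, 0], [25, -19.4, -45, 0], [25, -19.4, -65, 0], [25, -19.4, -71, 0], [25, -19.4, -71, 0], [25, -19.4, -71, 0]]}}

```text
clock: 16.0
position: [0.5519, -0.1383, 0.1003]
tool_rot: [-3.142, -0.001, -0.212]
force: [0.9, 0.1, -0.2]
grip_width: 0.0382
finger_force: 30.7
```

Run:
```python
from h import *
s,im=wgrab()
print(s['position'],s['tool_rot'])
w=cv2.resize(im[130:330,155:355],(600,600),interpolation=cv2.INTER_CUBIC)
cv2.imwrite('pics/c7.png',w)
```

```text
[ 0.55187496 -0.13828938  0.10028866] [-3.14150754e+00 -1.16544921e-03 -2.12169516e-01]
```

View pics/c7.png

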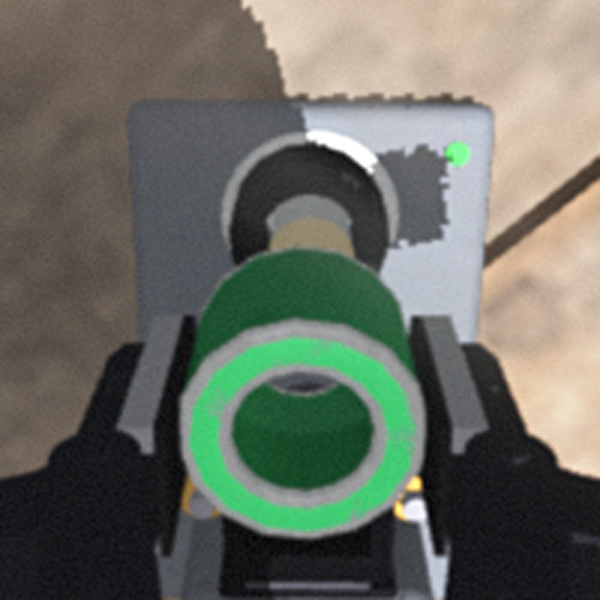

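The shield sits around the post foot, and the filter is held level with its top face at (303,428). The post column is about 311.

Run:
```python
from h import *
s=dict(position=np.array([0.55187496,-0.13828938,0.10028866]),tool_rot=np.array([-3.1415,-.00117,-.21217]))
f=lambda u,v:(155+(u+.5)/3-.5,130+(v+.5)/3-.5)
R=Ro.from_euler('z',-.21217).as_matrix();z0=s['position'][2]
for n,q,z in(('ring top c',(303,428),z0+.0111),('top +x',(303,320),z0+.0111),('top -x',(303,536),z0+.0111),('top L',(181,428),z0+.0111),('top R',(425,428),z0+.0111),('bottom +x edge',(303,248),z0-.0209),('post L',(269,245),.045),('post R',(355,245),.045),('disc top',(310,131),.0125),('disc L',(222,210),.0125),('disc R',(400,210),.0125),('tip -x',(303,392),.068)):
    p=wz(s,f(*q),z);print(n,(1000*R.T@(p-s['position'])).round(1))
```

```text
ring top c [ 0.1  0.5 11.1]
top +x [19.1  0.5 11.1]
top -x [-20.7   0.5  11.1]
top L [ 0.1 19.7 11.1]
top R [  0.1 -18.8  11.1]
bottom +x edge [ 17.3   0.5 -20.9]
post L [  3.3   8.2 -55.3]
post R [  3.3 -11.4 -55.3]
disc top [ 21.4  -1.4 -87.8]
disc L [ -0.3  21.9 -87.8]
disc R [ -0.3 -25.3 -87.8]
tip -x [-20.8   0.4 -32.3]
```

Emit:
{"name": "move_arm", "arguments": {"moves": [[-0.4, -1.8, -3, 0], [-0.4, -1.8, -10, 0], [-0.4, -1.8, -16, 0], [-0.4, -1.8, -22, 0], [-0.4, -1.8, -26, 0], [-0.4, -1.8, -26, 0]]}}

```text
clock: 16.8
position: [0.551, -0.14, 0.0729]
tool_rot: [-3.142, 0.001, -0.212]
force: [1.0, -0.2, -0.5]
grip_width: 0.0383
finger_force: 30.7
```

Emit:
{"name": "move_arm", "arguments": {"moves": [[0, 0, -6, 0], [0, 0, -12, 0], [0, 0, -17, 0], [0, 0, -20, 0], [0, 0, -21, 0], [0, 0, -21, 0]]}}

```text
clock: 17.55
position: [0.5511, -0.1401, 0.053]
tool_rot: [3.141, -0.0, -0.212]
force: [-5.8, 2.0, 15.0]
grip_width: 0.0386
finger_force: 32.2
```

Home: z 0.0530 (0.0529 expected). Release, lift, and go towards the cell with the rack yaw.

Emit:
{"name": "move_arm", "arguments": {"moves": [[0, 0, 0, 0], [0, 0, 0, 0], [0, 0, 0, 0], [0, 0, 0, 0], [0, 0, 25, 0], [0, 0, 60, 0], [0, 0, 100, 0], [0, 0, 140, 0], [-15, -10, 175, 0.1], [-40, -35, 190, 0.25], [-70, -60, 190, 0.4], [-100, -90, 190, 0.405]], "gripper": 0.75}}

```text
clock: 19.05
position: [0.4502, -0.2307, 0.2425]
tool_rot: [3.141, -0.0, 0.196]
force: [-0.1, -0.4, 0.2]
grip_width: 0.0644
finger_force: 0.0
```

Emit:
{"name": "move_arm", "arguments": {"moves": [[-20, -30, 0, 0], [-40, -60, 0, 0], [-60, -90, 0, 0], [-75, -112, 0, 0], [-79, -119, 0, 0], [-79, -119, 0, 0], [-79, -119, 0, 0]]}}

```text
clock: 19.92
position: [0.3728, -0.3482, 0.2423]
tool_rot: [-3.141, -0.0, 0.194]
force: [-0.8, 0.3, -0.2]
grip_width: 0.0636
finger_force: 0.0
```

Run:
```python
from h import *
s,im=wgrab();cv2.imwrite('pics/w8.png',im)
print(repr(s['position']),repr(s['tool_rot']))
b=grab_frame('top')
o=np.vstack([im,np.zeros((4,512,3),'u1')])
t=cv2.resize(b[165:245,236:300],(256,320),interpolation=cv2.INTER_CUBIC)
t=cv2.copyMakeBorder(t,0,388-320,0,0,0)
cv2.imwrite('pics/c8.png',np.hstack([o,t]))
```

```text
array([ 0.37284959, -0.34817302,  0.24229573]) array([-3.14130445e+00, -2.67220758e-04,  1.94098457e-01])
```

View pics/c8.png

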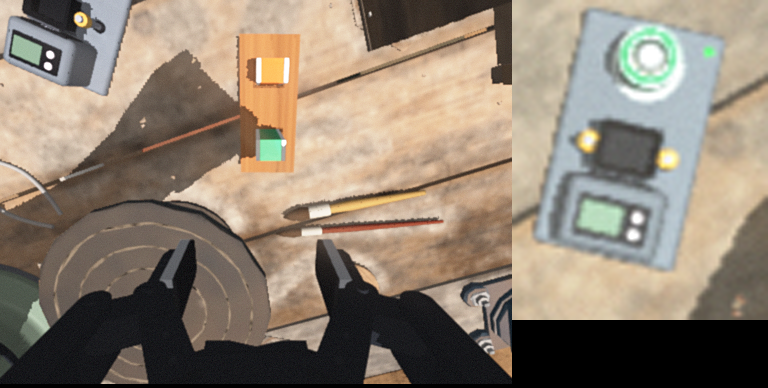

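The inset shows the green filter on the post. The wrist view shows the rack aligned with the image, the green cell at (270,146) and amber at (272,70), with the turntable to the left at (155,300). I'm out of picture views, so I'll continue numerically, first checking the turntable's clearance and refining the cell.

Run:
```python
from h import *
s=dict(position=np.array([0.37284959,-0.34817302,0.24229573]),tool_rot=np.array([-3.1413,-.00027,.1941]))
im=cv2.imread('pics/w8.png');hsv=cv2.cvtColor(im,cv2.COLOR_BGR2HSV)
R=Ro.from_euler('z',.1941).as_matrix()
for r in (132,140,150,156): print(r,[tuple(int(x) for x in p) for p in im[r,250:294:2]])
g=(hsv[...,0]>60)&(hsv[...,0]<90)&(hsv[...,1]>60);g[:100]=0;g[180:]=0;g[:,:245]=0;g[:,300:]=0
for c in blobs(g,30): print('green',cv2.boundingRect(c))
for c in blobs((hsv[...,0]<16)&(hsv[...,1]>140)&(np.arange(384)[:,None]<185),2000): 
    bx=cv2.boundingRect(c);print('rack',bx)
    for uv in((240,170),(296,170),(240,36),(299,36)):print(wz(s,uv,.03).round(4))
for z in(.08,.11,.14):
    print(z,'wr',[wz(s,p,z)[:2].round(3) for p in((268,295),(150,200),(232,228))],'top c',onz('top',(325,320),z)[:2].round(3),'r',np.linalg.norm(onz('top',(325,320),z)-onz('top',(377,320),z)).round(3))
```

```text
132 [(59, 87, 127), (59, 89, 127), (56, 82, 120), (121, 131, 141), (131, 138, 143), (82, 110, 94), (69, 101, 81), (69, 100, 71), (64, 93, 58), (66, 95, 57), (64, 96, 55), (63, 90, 54), (63, 91, 48), (74, 98, 52), (130, 134, 126), (118, 123, 135), (72, 120, 184), (95, 156, 231), (96, 162, 230), (105, 170, 239), (105, 173, 239), (96, 157, 230)]
140 [(62, 91, 127), (62, 91, 126), (60, 85, 122), (143, 150, 159), (153, 160, 166), (161, 211, 142), (174, 236, 137), (171, 235, 137), (176, 235, 138), (178, 238, 140), (179, 238, 136), (179, 239, 133), (182, 240, 131), (189, 244, 130), (189, 243, 128), (183, 240, 127), (251, 251, 252), (255, 255, 255), (148, 185, 234), (97, 164, 236), (104, 169, 237), (95, 155, 228)]
150 [(50, 77, 116), (53, 81, 118), (53, 83, 117), (146, 151, 157), (164, 168, 175), (167, 219, 142), (186, 237, 145), (184, 237, 146), (184, 236, 145), (182, 237, 147), (184, 237, 146), (183, 236, 146), (186, 236, 147), (189, 238, 146), (193, 241, 144), (185, 238, 141), (157, 160, 164), (159, 163, 169), (109, 163, 233), (108, 173, 239), (103, 164, 233), (95, 157, 229)]
156 [(40, 65
[... 154 characters left out ...]
1), (187, 239, 155), (189, 239, 154), (186, 238, 152), (185, 237, 151), (192, 241, 157), (184, 236, 149), (160, 164, 168), (151, 159, 170), (107, 169, 234), (107, 172, 237), (102, 162, 232), (103, 160, 230)]
green (260, 129, 22, 31)
rack (240, 35, 57, 130)
[ 0.3606 -0.3304  0.03  ]
[ 0.3737 -0.3969  0.03  ]
[ 0.5036 -0.3048  0.03  ]
[ 0.5155 -0.3656  0.03  ]
0.08 wr [array([ 0.228, -0.391]), array([ 0.323, -0.242]), array([ 0.307, -0.334])] top c [ 0.207 -0.275] r 0.126
0.11 wr [array([ 0.251, -0.385]), array([ 0.336, -0.251]), array([ 0.322, -0.333])] top c [ 0.214 -0.27 ] r 0.123
0.14 wr [array([ 0.274, -0.379]), array([ 0.35, -0.26]), array([ 0.337, -0.333])] top c [ 0.221 -0.264] r 0.119
```

Run:
```python
from h import *
s=dict(position=np.array([0.37284959,-0.34817302,0.24229573]),tool_rot=np.array([-3.1413,-.00027,.1941]))
im=cv2.imread('pics/w8.png')
print([int(x) for x in im[126:168,270,1]])
R=Ro.from_euler('z',.1941).as_matrix()
for uv in((255.3,148),(285.5,148),(270.4,148),(270.4,136.5),(270.4,160)):
    p=wz(s,uv,.1);print(p.round(4),(1000*R.T@(p-s['position'])).round(1))
b=cv2.imread('pics/top.png');print([tuple(int(x) for x in p) for p in b[239,340:372]])
```

```text
[77, 63, 65, 91, 95, 95, 96, 93, 100, 96, 99, 97, 104, 163, 238, 242, 239, 240, 235, 235, 236, 236, 236, 236, 237, 236, 237, 235, 237, 238, 239, 241, 240, 240, 234, 187, 169, 172, 171, 169, 166, 167]
[ 0.4032 -0.341   0.1   ] [  31.2    1.2 -142.3]
[ 0.4087 -0.3688  0.1   ] [  31.2  -27.2 -142.3]
[ 0.406  -0.3549  0.1   ] [  31.2  -13.  -142.3]
[ 0.4165 -0.3526  0.1   ] [  41.9  -12.8 -142.3]
[ 0.3947 -0.3573  0.1   ] [  19.7  -13.2 -142.3]
[(49, 85, 118), (75, 139, 200), (79, 150, 220), (88, 152, 225), (59, 107, 155), (49, 79, 114), (53, 79, 107), (96, 105, 114), (110, 115, 115), (109, 113, 107), (108, 110, 109), (108, 111, 110), (106, 110, 108), (135, 139, 139), (253, 255, 251), (255, 255, 255), (216, 243, 179), (172, 234, 106), (170, 229, 98), (170, 230, 102), (170, 233, 105), (167, 231, 101), (166, 231, 95), (176, 233, 120), (252, 253, 248), (252, 253, 254), (197, 219, 228), (154, 186, 209), (156, 191, 212), (160, 194, 218), (157, 189, 213), (154, 187, 213)]
```

Emit:
{"name": "move_arm", "arguments": {"moves": [[20, -4, -10, 0], [32.5, -7, -30, 0], [32.5, -7, -60, 0], [32.5, -7, -95, 0], [32.5, -7, -125, 0], [32.5, -7, -148, 0], [32.5, -7, -160, 0], [32.5, -7, -165, 0], [32.5, -7, -165, 0], [32.5, -7, -165, 0]]}}

```text
clock: 21.28
position: [0.405, -0.3563, 0.078]
tool_rot: [3.141, -0.001, 0.193]
force: [1.2, -0.3, 0.7]
grip_width: 0.0639
finger_force: 0.0
```

Run:
```python
from h import *
s,im=wgrab();cv2.imwrite('pics/w9.png',im)
print(s['position'],s['tool_rot'],s['force'])
hsv=cv2.cvtColor(im,cv2.COLOR_BGR2HSV)
g=(hsv[...,0]>50)&(hsv[...,0]<90)&(hsv[...,1]>60)
for c in blobs(g,300): print(cv2.boundingRect(c))
for r in(240,260,280,300): print(r,[int(x) for x in im[r,190:330:4].min(1)])
print([tuple(int(v) for v in p) for p in im[200:340:4,257]])
```

```text
[ 0.40495273 -0.35632773  0.07799895] [ 3.14081074e+00 -6.79525309e-04  1.92676311e-01] [ 1.172971   -0.27666432  0.66904701]
(232, 206, 47, 100)
240 [37, 49, 85, 79, 75, 46, 45, 49, 46, 47, 138, 135, 42, 43, 40, 39, 49, 51, 56, 51, 51, 81, 137, 106, 95, 102, 103, 97, 138, 169, 167, 169, 58, 93, 109]
260 [12, 10, 166, 164, 165, 54, 42, 50, 53, 137, 135, 51, 51, 53, 50, 55, 52, 52, 49, 54, 51, 43, 129, 140, 105, 103, 102, 91, 173, 168, 167, 153, 35, 37, 40]
280 [15, 91, 149, 160, 164, 160, 150, 146, 143, 164, 162, 103, 111, 110, 113, 116, 111, 117, 116, 108, 116, 109, 126, 165, 155, 170, 171, 178, 187, 185, 175, 181, 37, 23, 24]
300 [156, 159, 169, 156, 150, 144, 141, 147, 149, 166, 162, 113, 115, 108, 115, 113, 113, 113, 115, 117, 113, 111, 145, 161, 153, 166, 178, 188, 186, 191, 191, 195, 196, 180, 16]
[(48, 78, 122), (44, 69, 103), (65, 91, 67), (64, 95, 69), (64, 94, 61), (64, 95, 56), (67, 95, 55), (60, 90, 43), (59, 91, 42), (62, 94, 48), (63, 94, 49), (67, 101, 52), (70, 103, 55), (65, 102, 54), (63, 99, 50), (70, 104, 56), (67, 102, 52), (141, 207, 96), (170, 233, 113), (179, 237, 117), (178, 235, 114), (177, 235, 113), (177, 236, 113), (176, 235, 114), (174, 234, 110), (173, 234, 111), (174, 235, 110), (138, 173, 214), (135, 171, 209), (130, 166, 204), (110, 145, 184), (126, 159, 195), (137, 167, 202), (139, 166, 198), (119, 146, 181)]
```

Run:
```python
from h import *
s={'position':np.zeros(3),'tool_rot':np.array([np.pi,0,0])}
for uv in((225,290),(287,290),(256,267.5),(256,306)): print((1000*wz(s,uv,.022)).round(1))
```

```text
[-1.1 14.3 22. ]
[ -1.1 -12.9  22. ]
[10.4  0.7 22. ]
[-9.6  0.7 22. ]
```

The cell is centred between the pads (x +0.4, y +0.7 mm). I'll grip and lift it.

Emit:
{"name": "move_arm", "arguments": {"moves": [[0, 0, 0, 0], [0, 0, 0, 0], [0, 0, 0, 0], [0, 0, 0, 0], [0, 0, 0, 0], [0, 0, 0, 0]], "gripper": 0.15, "newtons": 50}}

```text
clock: 22.08
position: [0.4048, -0.3562, 0.0776]
tool_rot: [3.141, -0.0, 0.193]
force: [-0.6, 0.8, 5.4]
grip_width: 0.0274
finger_force: 49.4
```

Emit:
{"name": "move_arm", "arguments": {"moves": [[0, 0, 6, 0], [0, 0, 16, 0], [0, 0, 30, 0], [0, 0, 55, 0], [0, 0, 80, 0], [0, 0, 80, 0]]}}

```text
clock: 22.82
position: [0.4054, -0.3568, 0.1596]
tool_rot: [3.139, -0.002, 0.193]
force: [0.5, 0.2, -1.6]
grip_width: 0.0274
finger_force: 49.3
```

Cell in hand: the foot is 67.6 mm below the TCP. I'll go to a standoff before the gate, turning to the reader yaw.

Emit:
{"name": "move_arm", "arguments": {"moves": [[3, 20, 20, -0.05], [5, 50, 40, -0.15], [8, 85, 45, -0.28], [11, 120, 45, -0.405], [14, 155, 45, -0.405], [18, 190, 45, -0.405], [22, 220, 45, -0.405], [25, 238, 45, -0.405], [25, 242, 45, -0.405], [25, 242, 45, -0.405], [25, 242, 45, -0.405]]}}

```text
clock: 24.2
position: [0.4294, -0.1149, 0.2022]
tool_rot: [3.141, 0.0, -0.213]
force: [-0.0, 0.4, -1.2]
grip_width: 0.0277
finger_force: 49.4
```

Run:
```python
from h import *
s,im=wgrab();cv2.imwrite('pics/w10.png',im)
print(s['position'],s['tool_rot'],s['grip_width'])
hsv=cv2.cvtColor(im,cv2.COLOR_BGR2HSV)
R=Ro.from_euler('z',s['tool_rot'][2]).as_matrix()
def rep(n,uv,z):
    p=wz(s,uv,z);print(n,np.round(uv,1),p.round(4),(1000*R.T@(p-s['position'])).round(1))
gold=(hsv[...,0]>12)&(hsv[...,0]<32)&(hsv[...,1]>130)&(hsv[...,2]>130)
for c in blobs(gold,15):
    x,y,w,h=cv2.boundingRect(c)
    if 180<x<340 and y<260:print('gold',(x,y,w,h))
dk=(hsv[...,2]<70)
for c in blobs(dk,150):
    x,y,w,h=cv2.boundingRect(c)
    if 180<x<340 and y<240:print('dark',(x,y,w,h),cv2.contourArea(c))
ge=(hsv[...,0]>50)&(hsv[...,0]<90)&(hsv[...,1]>60)
for c in blobs(ge,60): print('green',cv2.boundingRect(c))
```

```text
[ 0.42942636 -0.11490615  0.20222874] [ 3.14140121e+00  1.43395386e-04 -2.13372524e-01] 0.027655809432652844
dark (229, 150, 49, 28) 443.0
dark (228, 94, 54, 45) 1784.5
green (232, 199, 48, 108)
green (233, 14, 43, 48)
```

Run:
```python
import cv2,numpy as np
im=cv2.imread('pics/w10.png');g=im.max(2)
print('     '+''.join('%4d'%c for c in range(216,298,3)))
for r in range(86,150,2): print(r,''.join('%4d'%v for v in g[r,216:298:3]))
hsv=cv2.cvtColor(im,cv2.COLOR_BGR2HSV)
m=(hsv[...,0]>10)&(hsv[...,0]<35)&(hsv[...,1]>110)&(hsv[...,2]>90)
m[:85]=0;m[150:]=0;m[:,:210]=0;m[:,305:]=0
n,l,st,ce=cv2.connectedComponentsWithStats(m.astype('u1'))
print([(list(map(int,st[k])),ce[k].round(1).tolist()) for k in range(1,n) if st[k][4]>6])
```

```text
216 219 222 225 228 231 234 237 240 243 246 249 252 255 258 261 264 267 270 273 276 279 282 285 288 291 294 297
86  192 195 193 193 195 197 200 202 204 201 204 200 202 204 200 201 206 204 204 199 199 203 205 203 205 204 204 199
88  194 198 196 197 191 192 196 201 199 203 197 201 200 201 200 203 203 201 203 200 200 199 201 202 204 205 207 201
90  195 193 196 198 193 195 201 203 200 203 201 204 200 206 202 207 206 203 205 202 200 201 200 201 201 198 207 198
92  195 194 193 202 202 191 182 127 195 197 130 206 189 152 205 194 197 202 209 206 197 202 207 202 202 204 204 201
94  196 198 194 194 131 106  73  75  81  68  72 106  76  96 115  82 122 171 169 170 206 207 204 199 205 204 204 197
96  176 199 193 193 122  90  53  46  41  35  39  40  40  40  43  37  42  50  59  54 198 206 205 203 203 206 201 198
98   96 188 194 194  99  84  65  51  48  41  37  40  35  43  41  41  39  47  42  50  91 212 205 204 202 201 203 198
100   95 124 194 198  97  80  66  63  75  64  52  49  56  53  47  60  60  63  51  42 108 209 206 205 205 204 209 196
102   99  95 183 187 101  83  65  71  77  72  67  75  72  6
[... 2133 characters left out ...]
09 134 130 133 208 205 204 167
140   90  88  81  84  82  82  85  84  90 167 163 161 164 163 165 168 170 172 174 174 175 179 175 146 211 209 204 171
142   87  84  76  86  84  87  86  86  85 192 181 179 178 179 181 185 178 186 185 187 187 187 188 161 200 209 208 186
144   89  84  86  84  88  86  85  88  81 194 191 193 191 190 190 190 191 193 193 197 193 200 199 173 195 210 206 193
146   89  87  84  85  90  82  85  89  79 188 197 196 185 190 185 192 194 192 193 195 196 199 197 172 200 206 202 212
148   90  84  82  83  89  89  89  90  83 147 205 202 198 189 194 191 194 194 193 194 199 198 193 167 197 207 201 209
[([220, 105, 12, 14, 77], [226.4, 111.6]), ([276, 106, 10, 14, 45], [278.4, 111.7])]
```

Run:
```python
from h import *
s=dict(position=np.array([0.42942636,-0.11490615,0.20222874]),tool_rot=np.array([3.1414,.00014,-.21337]))
R=Ro.from_euler('z',-.212).as_matrix()
def rep(n,uv,z):
    p=wz(s,uv,z);print(n,p.round(4),(1000*R.T@(p-s['position'])).round(1))
for n,uv,z in(('floor c',(253.7,112),.046),('floorL',(238.5,112),.046),('floorR',(269,112),.046),('f far',(253.7,100.5),.046),('f near',(253.7,123.5),.046),('rodL',(227,112),.066),('rodR',(282,112.5),.066),('rodL54',(227,112),.054),('rodR54',(282,112.5),.054),('lip far',(254,94),.058),('lip near',(254,131),.058),('filter',(254.5,38),.064)): rep(n,uv,z)
# cell in hand, top +? : TCP-0.0676+0.09=+0.0224
im=cv2.imread('pics/w10.png')
print([int(v) for v in im[262:312:2,257,1]]); print([int(v) for v in im[290,216:296:2].min(1)])
s={'position':np.zeros(3),'tool_rot':np.array([np.pi,0,0])}
for uv in((256,267.5),(256,307)): print((1000*wz(s,uv,.0224)).round(1))
```

```text
floor c [ 0.4911 -0.126   0.046 ] [  62.6    2.2 -156.2]
floorL [ 0.4941 -0.1119  0.046 ] [  62.6   16.6 -156.2]
floorR [ 0.488  -0.1401  0.046 ] [  62.6  -12.4 -156.2]
f far [ 0.5013 -0.1282  0.046 ] [  73.     2.1 -156.2]
f near [ 0.4806 -0.1237  0.046 ] [  51.9    2.2 -156.2]
rodL [ 0.4973 -0.1033  0.066 ] [  63.9   25.6 -136.2]
rodR [ 0.4866 -0.1507  0.066 ] [  63.4  -22.9 -136.2]
rodL54 [ 0.4968 -0.102   0.054 ] [  63.1   26.7 -148.2]
rodR54 [ 0.4856 -0.1515  0.054 ] [  62.6  -24.  -148.2]
lip far [ 0.507  -0.1298  0.058 ] [  78.9    1.8 -144.2]
lip near [ 0.4751 -0.1228  0.058 ] [  46.3    1.9 -144.2]
filter [ 0.5497 -0.1396  0.064 ] [ 122.8    1.2 -138.2]
[90, 92, 87, 167, 227, 225, 227, 230, 230, 229, 227, 230, 230, 229, 229, 231, 231, 229, 230, 228, 230, 229, 211, 182, 99]
[18, 10, 18, 20, 86, 161, 157, 154, 139, 98, 99, 106, 107, 106, 106, 105, 105, 105, 108, 101, 102, 106, 107, 108, 108, 105, 99, 106, 111, 108, 106, 109, 149, 154, 157, 140, 20, 18, 21, 20]
[10.3  0.3 22.4]
[-10.2   0.3  22.4]
```

Gate centre from the three sources: wrist (0.491,-0.126), post-based (0.492,-0.127), top (0.493,-0.126). I'm taking (0.492,-0.1268).

Emit:
{"name": "move_arm", "arguments": {"moves": [[20, -4, 0, 0.001], [42, -8, -5, 0.001], [58, -11, -25, 0.001], [62.6, -12, -45, 0.001], [62.6, -12, -62, 0.001], [62.6, -12, -70, 0.001], [62.6, -12, -70, 0.001], [62.6, -12, -70, 0.001]]}}

```text
clock: 25.25
position: [0.4925, -0.1263, 0.1329]
tool_rot: [-3.142, -0.001, -0.211]
force: [-0.3, 0.2, -0.7]
grip_width: 0.0276
finger_force: 49.4
```

Emit:
{"name": "move_arm", "arguments": {"moves": [[0, 0, -3, 0], [0, 0, -6, 0], [0, 0, -9, 0], [0, 0, -12, 0], [0, 0, -12, 0]]}}

```text
clock: 25.88
position: [0.4921, -0.126, 0.12]
tool_rot: [-3.142, 0.001, -0.211]
force: [0.5, -0.3, -0.6]
grip_width: 0.0274
finger_force: 49.4
```

The foot is 5 mm into the pocket with no force. Continuing down.

Emit:
{"name": "move_arm", "arguments": {"moves": [[0, -0.4, -3, 0], [0, -0.4, -6, 0], [0, -0.4, -9, 0], [0, -0.4, -12, 0], [0, -0.4, -12, 0]]}}

```text
clock: 26.5
position: [0.4923, -0.1265, 0.1082]
tool_rot: [-3.142, 0.0, -0.211]
force: [-0.4, 0.6, 2.5]
grip_width: 0.0272
finger_force: 49.8
```

The spring is felt (about 3 N, no side force). Pushing the gate down.

Emit:
{"name": "move_arm", "arguments": {"moves": [[0, 0, -3, 0], [0, 0, -6, 0], [0, 0, -9, 0], [0, 0, -12, 0], [0, 0, -15, 0], [0, 0, -17, 0], [0, 0, -17, 0], [0, 0, -17, 0]]}}

```text
clock: 27.5
position: [0.4923, -0.1265, 0.0914]
tool_rot: [-3.142, -0.0, -0.211]
force: [-1.1, -0.6, 4.9]
grip_width: 0.0274
finger_force: 50.1
```

Emit:
{"name": "move_arm", "arguments": {"moves": [[0, 0, -1.5, 0], [0, 0, -3, 0], [0, 0, -4, 0], [0, 0, -5, 0], [0, 0, -5, 0], [0, 0, -5, 0]]}}

```text
clock: 28.25
position: [0.4925, -0.1266, 0.0874]
tool_rot: [3.141, -0.001, -0.211]
force: [-5.4, 0.3, 28.9]
grip_width: 0.0276
finger_force: 53.6
```

Emit:
{"name": "move_arm", "arguments": {"moves": [[0, 0, 0.5, 0], [0, 0, 0.5, 0], [0, 0, 0.5, 0], [0, 0, 0.5, 0]]}}

```text
clock: 28.75
position: [0.4924, -0.1265, 0.0875]
tool_rot: [3.142, -0.001, -0.211]
force: [-3.7, -0.2, 18.8]
grip_width: 0.0275
finger_force: 51.8
```

The gate is on its stop: foot at 20 mm and 19 N, against a 7 N spring. Handing in.

```bash
python3 -c "
from workcell import bot
print(bot.job_done())"
```

```text
the job is handed in; nothing more can be done
None
```

I handed the job in at 28.75 s: both collars are home on the post in order, and the arm still grips the green cell by its frosted walls, holding the gate on its stop. I viewed 11 pictures against the limit of 10.

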